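# Hold the tipped vial over the vial reader

## Task

One of the vials on the freely spinning turntable has tipped over: lift that lying vial off without knocking over the standing ones, carry it over the bottle, the beaker and the crucible without disturbing them, and hold it lying level over the reader, centred on the window and along the window's length, about 1 cm clear of the glass. It must never touch the reader, either end may point either way, and the job ends with the gripper still holding the vial there, quite still; do not put it down.

Things in the scene. Friction and masses are not known exactly. Their poses are not given: they have to be found in the camera images.
- tipped_vial: the tipped sample vial, clear with a screw cap, lying on its side on the turntable; body 28 mm in diameter and 54 mm long, then a slightly narrower cap (24 mm), 62 mm long in all, 40 g or so. Origin: centre of its flat bottom end; its own z axis runs along the vial towards the cap. Lying on the turntable, its axis is 54 mm above the worktop.
- vial_mid (a point): the middle of the tipped vial: on its axis, 31 mm from the bottom end (near its centre of mass), the place to grip it, across the 28 mm body
- turntable: turntable with a grey foot and a round grey plate 170 mm in diameter, its top 40 mm above the worktop; the plate spins almost without friction when pushed. Origin: centre of the foot on the worktop. Wall cabinets hang over the back of the worktop from about z = 0.45 m, so a lift of the fingertips to about 0.2 m suits.
- reader: flat-bed vial reader, a fixed grey box 60 mm (its x) by 100 mm (its y), 36 mm high, with a window on top. Origin: centre of its underside; z up. A tall fixed furnace stands left of reader and turntable (left of about y = 0.22 m where x is over 0.48 m, over 0.3 m high), a microscope to the right (beyond about y = -0.13 m).
- window (a point): centre of the reader's glass window (36 x 70 mm, in a black bezel, level with it) on top of the reader, 36 mm above the worktop; the window's length runs along this point's y axis (the reader's y), with white centre ticks
- standing_a: a standing capped vial on the turntable plate, 25 mm in diameter, 54 mm high; origin: centre of its underside. It rides along if the plate turns and must stay upright.
- standing_b: a standing capped vial on the turntable plate, 25 mm in diameter, 54 mm high; origin: centre of its underside. It rides along if the plate turns and must stay upright.
- standing_c: a standing capped vial on the turntable plate, 25 mm in diameter, 54 mm high; origin: centre of its underside. It rides along if the plate turns and must stay upright.
- bottle: small brown bottle with a cap, 45 mm in diameter, 100 mm high, loose on the worktop beside the reader; origin: centre of its underside
- beaker: clear beaker, 53 mm in diameter, 66 mm high, loose on the worktop beside the reader; origin: centre of its underside
- crucible: white crucible, 48 mm in diameter, 38 mm high, loose on the worktop beside the reader; origin: centre of its underside
There are look-alikes about, which are no part of the job. Of the things that look like the bottle, the larger one is meant.

How it is judged:
By the outcome, as a careful person would: the job done as asked, in the order asked, and still so for the second after the job is handed in, while the arm keeps its last pose, push and grip.
It also fails if it takes over 45 s, if anything falls off the work surface, if the arm or the gripper's body presses on something with over 40 N, if the wrist force passes 120 N, or if a joint passes its speed limit or range.

## Robot

A 6-joint arm with a two-finger parallel gripper is mounted at the origin on a cart in front of the work surface, level with it; the furniture and walls round the work are solid. World frame = base frame: x ahead of the robot, y to its left, z up, the work surface at z = 0. Lengths are in m, angles in rad, forces in N, time in s.
With the tool pointing down it reaches from about 0.275 to 0.825 m from the base axis. Payload 5.2 kg.
Tool frame: the origin (TCP) lies at the centre of the arm's flange, where the gripper is bolted on; the fingertips stand 186 mm ahead of it and the grasp point (between the pads) lies 167 mm ahead of it; z points along the fingers, y is the direction in which the jaws open and shut (so a half turn about z gives the same grasp; the last joint's range is limited). The gripper opens to 93 mm and grips with 3 to 60 N. Pads are 15 mm wide; open, the fingers measure 128 mm over their backs; the gripper's body (75 mm by 188 mm) begins 65 mm behind the grasp point.
Start: joints at [1.033, 0.259, 1.535, -0, 1.348, -0.203], TCP at [0.181, 0.519, 0.405] pointing down, gripper open.
Joint ranges: [-3.14, 3.14], [-0.91, 2.08], [0.19, 2.58], [-1.22, 4.36], [0.22, 2.71], [-3.12, 3.12]. Speed limits (rad/s): [2.57, 2.57, 3.14, 3.14, 3.14, 3.14].

## Interface

Orientations are given as [roll, pitch, yaw] about the fixed x, y, z axes, in that order (R = Rz(yaw) Ry(pitch) Rx(roll)).
In Python, from workcell import get_obs, camera, camera_info, ticket gives the robot as it stands. The module is installed in compiled form; this text tells all that it offers.
- The arm moves only by the tool apply_moves, never from a script. Its argument "targets" is a list of rows, each an object with "xyz": the shift along the tool's x, y, z in cm, a list of three; "spin": the turn about the tool's z in rad. A call has 1 to 20 rows; each row is the pose to reach, as a shift and turn from the pose commanded when the call began, along the tool's axes at that moment; what a row does not reach only later rows make up. A row lasts 1/8 s, in which the tool goes at most 62.5 mm and 10.7 degrees, less where a joint would pass 70% of its speed; a pose out of reach is approached as far as the arm can. A call with a gripper value outside its range is refused whole. "grip" is the opening, from -1 (shut) to 1 (fully open), so that 0 is half open, set as the call begins (left out, the last holds). The fingers move at their own pace and stop on an object; "squeeze" is the grip in N (left out, the last holds). Time passes only in rows, so rows that repeat a pose let the fingers close. It gives the time, the measured TCP pose, the force and the opening at its end, in the units of the state.
- get_obs(): the state, without advancing time (a new reading comes with each control period).
- camera(name): name is "side" or "top" or "wrist"; returns (picture, depth): 480x640x3 uint8, red, green, blue; 480x640 float32, m along the optical axis (not along the pixel's ray), 0 where there is no reading.
- camera_info(name): a dict with "camera_matrix" (3x3 intrinsics, pixels), "extrinsics" (4x4, takes a point from camera to world coordinates). Camera axes: x right, y down, z forward; pixel columns grow to the right and rows downward; lengths in m; the calibration is good to about 2 mm. A picture is of the moment at which its call begins: read the wrist's pose just before it. camera_info takes no time and is no camera call; for the wrist camera it gives the pose at the moment of the call.
- ticket.sign_off(): hands the job in, once; it reports no verdict.
The state is a dict: "clock": time; "joints": joint angles; "joint_vel": joint speeds; "joint_efforts": joint torques, N m; "tool_pos": TCP position; "tcp_rot": TCP orientation; "wrist_force": force on the tool from outside, world axes, zero at the start; "ft_torque": the same for the moment, N m; "grip_width": finger opening in m.
Only numpy, scipy, OpenCV 4.12 (cv2) and the standard library are available. Lean on these libraries where they do the work, as an engineer would, in place of code of your own. Each camera call takes 0.05 s, during which the arm holds its last target. There are 200 camera calls.

## Working session

There is one attempt and no reset: what is moved stays moved. The work goes in short steps, Python scripts to look and compute and a tool call to move; the robot and the scene stay as the last step left them, time stands still between calls to the robot, and variables do not carry over. Pictures are saved under pics/ and viewed, about 8 in all and at most 12, crops included, and the job is handed in when it is done.

Besides the shell and the picture viewer there is one more tool, called after ">>>" as name(argument=value, ...) on one line, values as JSON. apply_moves: Moves the arm, as the interface text tells. Its arguments: {"type":"object","properties":{"targets":{"type":"array","items":{"type":"object","properties":{"xyz":{"type":"array","items":{"type":"number"}},"spin":{"type":"number"}}}},"grip":{"type":"number"},"squeeze":{"type":"number"}},"required":["targets"]}

```bash
mkdir -p pics
cat > h.py <<'E'
import numpy as np,cv2
from workcell import get_obs,camera,camera_info,ticket
def snap(n,tag):
    i=camera_info(n);p,d=camera(n);cv2.imwrite(f'pics/{tag}.png',p[:,:,::-1]);np.savez(f'{tag}.npz',d=d,p=p,K=i['camera_matrix'],T=i['extrinsics'])
def load(tag): return np.load(f'{tag}.npz')
def ray(z,u,v,h):  # intersect pixel ray with plane z=h
    K,T=z['K'],z['T'];r=T[:3,:3]@np.linalg.inv(K)@[u,v,1];o=T[:3,3];return o+r*(h-o[2])/r[2]
def dep(z,u,v):
    K,T=z['K'],z['T'];return T[:3,:3]@(np.linalg.inv(K)@[u,v,1]*z['d'][int(v),int(u)])+T[:3,3]
E
python3 - <<'E'
from h import *
snap('top','top0');snap('side','side0')
o=get_obs();print({k:np.round(v,3) for k,v in o.items()})
for n in('top','side','wrist'):
    i=camera_info(n);print(n,np.round(i['camera_matrix'],1).tolist(),np.round(i['extrinsics'],3).tolist())
E
```

```text
{'clock': np.float64(0.1), 'joints': array([ 1.033,  0.259,  1.536, -0.   ,  1.348, -0.203]), 'joint_vel': array([-0.002, -0.001, -0.002, -0.   ,  0.001,  0.   ]), 'joint_efforts': array([ 4.0000e-03, -4.3820e+01, -2.8465e+01,  7.2000e-02,  3.6000e-02,
       -0.0000e+00]), 'tool_pos': array([0.181, 0.519, 0.404]), 'tcp_rot': array([-3.14 , -0.   ,  2.807]), 'wrist_force': array([-1.052,  0.095,  1.028]), 'ft_torque': array([-0.013,  0.017, -0.047]), 'grip_width': np.float64(0.093)}
top [[512.4, 0.0, 311.8], [0.0, 512.4, 242.1], [0.0, 0.0, 1.0]] [[-0.029, -0.993, 0.11, 0.416], [-0.999, 0.031, 0.016, -0.095], [-0.019, -0.11, -0.994, 1.137], [0.0, 0.0, 0.0, 1.0]]
side [[529.7, 0.0, 316.1], [0.0, 529.7, 234.0], [0.0, 0.0, 1.0]] [[-0.608, -0.365, 0.706, -0.075], [-0.794, 0.254, -0.552, 0.41], [0.022, -0.896, -0.444, 0.482], [0.0, 0.0, 0.0, 1.0]]
wrist [[397.1, 0.0, 324.7], [0.0, 397.1, 239.4], [0.0, 0.0, 1.0]] [[0.328, 0.901, 0.284, 0.099], [0.945, -0.313, -0.1, 0.546], [-0.001, 0.301, -0.954, 0.384], [0.0, 0.0, 0.0, 1.0]]
```

View pics/top0.png

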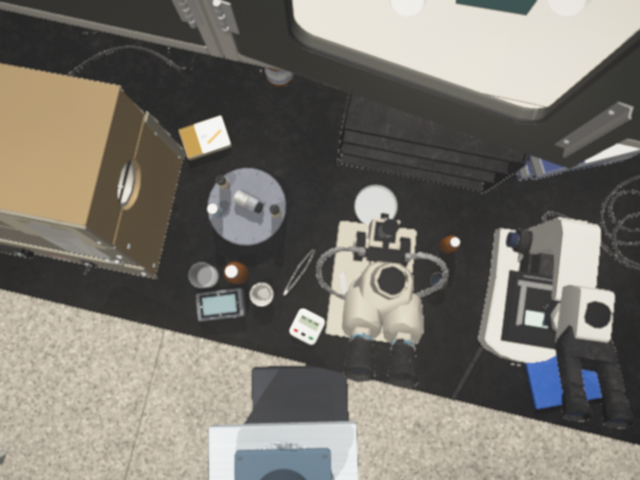

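View pics/side0.png

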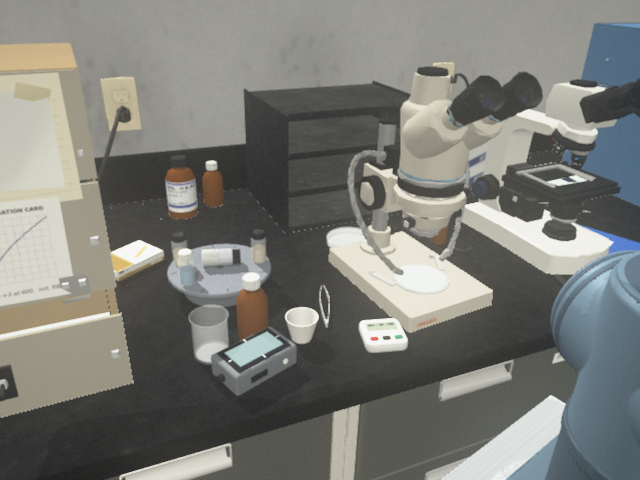

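The top view shows the turntable near (247,206), with the lying vial near (247,202) and standing vials near (223,183), (213,209) and (275,211). The reader is at (220,304), the bottle at (235,272), the beaker at (203,275) and the crucible at (262,293). I'll enlarge a crop next.

Run:
```python
from h import *
a=cv2.imread('pics/top0.png');c=cv2.resize(a[160:330,180:300],None,fx=5,fy=5,interpolation=cv2.INTER_CUBIC)[:]
b=cv2.imread('pics/side0.png')
cv2.imwrite('pics/c1.png',np.hstack([cv2.resize(a[160:250,190:300],None,fx=5,fy=5,interpolation=cv2.INTER_CUBIC)[:450,:550],np.zeros((450,0,3),np.uint8)]))
cv2.imwrite('pics/c1.png',cv2.resize(a[165:325,180:300],None,fx=3.75,fy=3.75,interpolation=cv2.INTER_CUBIC))
z=load('top0')
for n,u,v,h in [('tt',247,206,.04),('vial',247,202,.06),('a',223,183,.094),('b',213,209,.094),('c',275,211,.094),('reader',220,304,.036),('bottle',233,271,.1),('beaker',203,272,.066),('cruc',262,290,.038)]:
    print(n,ray(z,u,v,h).round(3),dep(z,u,v).round(3))
```

```text
tt [0.621 0.062 0.04 ] [0.617 0.058 0.064]
vial [0.626 0.059 0.06 ] [0.625 0.058 0.065]
a [0.661 0.104 0.094] [0.661 0.103 0.098]
b [0.607 0.125 0.094] [0.607 0.125 0.093]
c [ 0.599 -0.004  0.094] [ 0.599 -0.004  0.094]
reader [0.411 0.124 0.036] [0.411 0.123 0.037]
bottle [0.477 0.084 0.1  ] [0.477 0.084 0.099]
beaker [0.479 0.153 0.066] [0.483 0.168 0.   ]
cruc [0.438 0.033 0.038] [0.439 0.037 0.004]
```

View pics/c1.png

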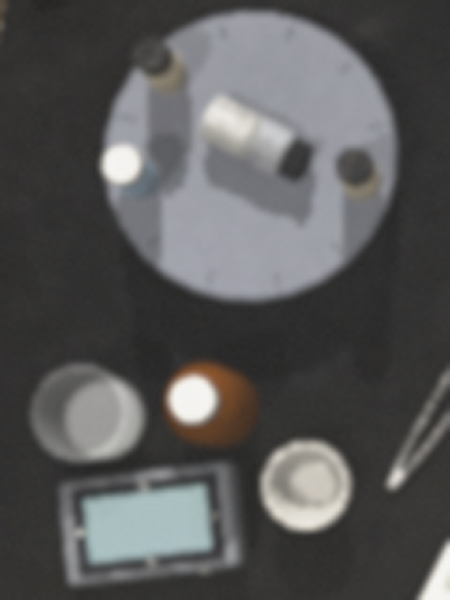

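In the crop (3.75x, offset 180,165), the vial's bottom end is near (211,122) and its cap end near (303,159). The standing caps are at (153,53), (123,164) and (356,165). The window corners are (80,500), (209,484), (215,549) and (87,565).

Run:
```python
from h import *
z=load('top0')
P=lambda x,y,h: ray(z,180+x/3.75,165+y/3.75,h)
b=P(211,122,.058);c=P(303,159,.058);d=c-b;print('vial',b.round(3),c.round(3),np.linalg.norm(d),'mid',((b+c)/2).round(3),'dir',np.degrees(np.arctan2(d[1],d[0])))
for q in [(153,53),(123,164),(356,165)]: print(P(*q,.094).round(3))
w=[P(*q,.036) for q in [(80,500),(209,484),(215,549),(87,565)]]
print('win',np.mean(w,0).round(4)); l=w[0]-w[1]+w[3]-w[2]; print(np.linalg.norm(l)/2,np.degrees(np.arctan2(l[1],l[0])),np.linalg.norm(w[0]-w[3]))
# depth-based
d=z['d'];K,T=z['K'],z['T'];v,u=np.mgrid[160:330,180:300];pc=(np.linalg.inv(K)@np.stack([u.ravel(),v.ravel(),np.ones(u.size)]))*d[v,u].ravel();pc=(T[:3,:3]@pc).T+T[:3,3]
m=(abs(pc[:,0]-.626)<.05)&(abs(pc[:,1]-.059)<.045)&(pc[:,2]>.055)&(pc[:,2]<.085);q=pc[m];r=cv2.minAreaRect(q[:,:2].astype(np.float32));print(m.sum(),r,q[:,2].max())
m=(abs(pc[:,0]-.411)<.05)&(abs(pc[:,1]-.124)<.065)&(abs(pc[:,2]-.036)<.008);q=pc[m];print(m.sum(),cv2.minAreaRect(q[:,:2].astype(np.float32)))
m=(np.hypot(pc[:,0]-.62,pc[:,1]-.06)<.11)&(abs(pc[:,2]-.04)<.006);print('tt',cv2.minEnclosingCircle(pc[m][:,:2].astype(np.float32)))
```

```text
vial [0.637 0.082 0.058] [0.614 0.03  0.058] 0.057259469593600044 mid [0.626 0.056 0.058] dir -113.8708084087984
[0.67  0.108 0.094]
[0.608 0.125 0.094]
[ 0.603 -0.004  0.094]
win [0.4094 0.1249 0.036 ]
0.07403238148241088 95.3970066091787 0.03715813072594266
399 ((0.6345722675323486, 0.07122522592544556), (0.09586361795663834, 0.03189855068922043), 54.811134338378906) 0.08460426958939338
1324 ((0.41926345229148865, 0.12506282329559326), (0.08383423089981079, 0.10626675188541412), 1.5093567371368408)
tt ((0.6206149458885193, 0.06481055915355682), 0.08544877171516418)
```

>>> apply_moves(targets=[{"xyz":[-4.3,-4.05,0],"spin":0.14},{"xyz":[-8.6,-8.1,0],"spin":0.28},{"xyz":[-12.9,-12.15,0],"spin":0.41},{"xyz":[-17.2,-16.2,0],"spin":0.55},{"xyz":[-21.5,-20.25,0],"spin":0.69},{"xyz":[-25.8,-24.3,0],"spin":0.83},{"xyz":[-30.1,-28.35,0],"spin":0.97},{"xyz":[-34.45,-32.4,0],"spin":1.1},{"xyz":[-40.1,-31.6,0],"spin":1.24},{"xyz":[-45.8,-30.7,0],"spin":1.38},{"xyz":[-51.5,-29.9,0],"spin":1.52},{"xyz":[-57.2,-29.1,0],"spin":1.655},{"xyz":[-57.2,-29.1,0],"spin":1.655},{"xyz":[-57.2,-29.1,0],"spin":1.655}], grip=0.4)

```text
clock: 1.85
tool_pos: [0.6249, 0.0568, 0.4036]
tcp_rot: [-3.139, 0.001, 1.153]
wrist_force: [-0.3, 0.1, 0.4]
grip_width: 0.0652
```

Run:
```python
from h import *
snap('wrist','w1');o=get_obs();print({k:np.round(o[k],3) for k in('clock','joints','tool_pos','tcp_rot','wrist_force','grip_width')})
print(np.round(load('w1')['T'],3))
```

```text
{'clock': np.float64(1.9), 'joints': array([-0.087,  0.398,  1.337,  0.   ,  1.408,  0.331]), 'tool_pos': array([0.624, 0.057, 0.404]), 'tcp_rot': array([-3.14 ,  0.   ,  1.153]), 'wrist_force': array([-0.216,  0.558,  0.594]), 'grip_width': np.float64(0.065)}
[[ 0.914 -0.386 -0.124  0.657]
 [-0.406 -0.872 -0.274  0.133]
 [-0.002  0.301 -0.954  0.384]
 [ 0.     0.     0.     1.   ]]
```

View pics/w1.png

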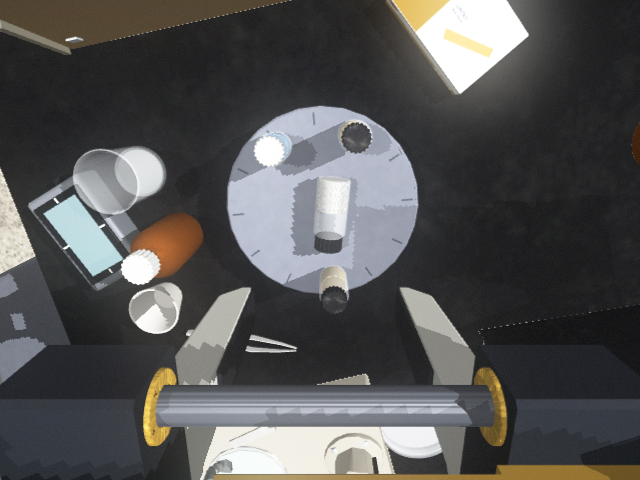

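The wrist view shows the vial from about (333,178) at the bottom end to (328,250) at the cap end. Caps a, b and c are at (355,136), (271,149) and (334,298). The reader window is at (82,235). I'll measure the vial by depth.

```bash
python3 - <<'E'
from h import *
z=load('w1')
v,u=np.mgrid[170:258,308:360];K,T,d=z['K'],z['T'],z['d']
pc=(np.linalg.inv(K)@np.stack([u.ravel(),v.ravel(),np.ones(u.size)]))*d[v,u].ravel();pc=(T[:3,:3]@pc).T+T[:3,3]
q=pc[(pc[:,2]>.050)&(pc[:,2]<.075)];print(len(q),np.percentile(q[:,2],[5,50,99]),cv2.minAreaRect(q[:,:2].astype(np.float32)))
q=q[q[:,2]>.060];r=cv2.minAreaRect(q[:,:2].astype(np.float32));m=q[:,:2].mean(0);w,V=np.linalg.eigh(np.cov((q[:,:2]-m).T));a=V[:,1]
t=(q[:,:2]-m)@a;print(len(q),r,m,np.degrees(np.arctan2(a[1],a[0])),m+a*(t.min()+t.max())/2,np.ptp(t))
for p in [(333,179),(328,249)]: print(ray(z,*p,.066))
for n,p in [('a',(355,136)),('b',(271,149)),('c',(334,298))]: print(n,ray(z,*p,.094).round(3))
E
python3 -c "
import cv2;a=cv2.imread('pics/w1.png');cv2.imwrite('pics/c2.png',cv2.resize(a[165:265,290:380],None,fx=6,fy=6,interpolation=cv2.INTER_CUBIC))"
```

```text
2350 [0.05758958 0.06544672 0.0691114 ] ((0.6275869607925415, 0.05655673146247864), (0.06300422549247742, 0.02797652781009674), 61.22334289550781)
2087 ((0.6275634169578552, 0.05656414479017258), (0.06298043578863144, 0.02574121206998825), 60.80393600463867) [0.62890293 0.05929034] 61.26763034277475 [0.62744844 0.05663721] 0.06301346712599658
[0.64254646 0.08532342 0.066     ]
[0.61497318 0.03273604 0.066     ]
a [0.67  0.111 0.094]
b [0.612 0.127 0.094]
c [0.606 0.002 0.094]
```

View pics/c2.png

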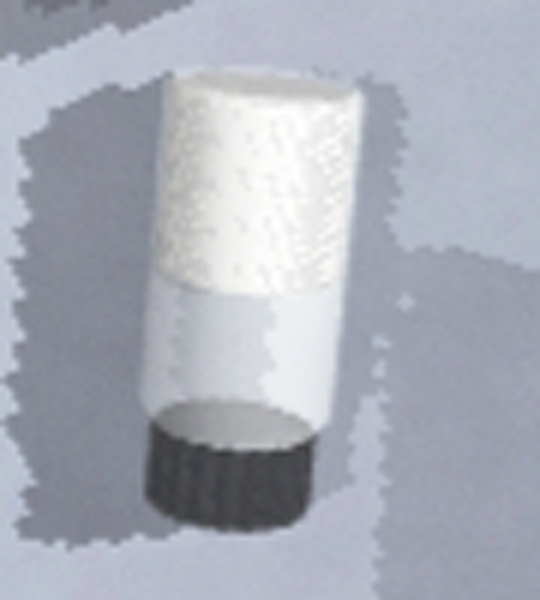

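The depth fit gives vial_mid at (0.6275, 0.0566) with the axis at 61.2°. The fitted length is 63 mm against 62 mm nominal, and the top is at 0.068 m, so both checks agree. I'll descend straight down.

>>> apply_moves(targets=[{"xyz":[0.1,0.25,3],"spin":0.085},{"xyz":[0.1,0.25,7],"spin":0.085},{"xyz":[0.1,0.25,11],"spin":0.085},{"xyz":[0.1,0.25,14],"spin":0.085},{"xyz":[0.1,0.25,16],"spin":0.085},{"xyz":[0.1,0.25,17.2],"spin":0.085},{"xyz":[0.1,0.25,17.2],"spin":0.085},{"xyz":[0.1,0.25,17.2],"spin":0.085}])

```text
clock: 2.9
tool_pos: [0.6282, 0.0567, 0.2341]
tcp_rot: [3.14, -0.001, 1.067]
wrist_force: [-0.5, 0.0, 0.9]
grip_width: 0.0654
```

>>> apply_moves(targets=[{"xyz":[0,0,0],"spin":0},{"xyz":[0,0,0],"spin":0},{"xyz":[0,0,0],"spin":0},{"xyz":[0,0,0],"spin":0},{"xyz":[0,0,0],"spin":0},{"xyz":[0,0,0],"spin":0},{"xyz":[0,0,0],"spin":0},{"xyz":[0,0,0],"spin":0}], grip=-0.7, squeeze=15)

```text
clock: 3.9
tool_pos: [0.6281, 0.0566, 0.2328]
tcp_rot: [3.141, -0.0, 1.067]
wrist_force: [0.3, 0.6, -0.2]
grip_width: 0.0272
```

Run:
```python
from h import *
snap('wrist','w2');o=get_obs();print({k:np.round(o[k],3) for k in('clock','joints','tool_pos','tcp_rot','wrist_force','grip_width')})
```

```text
{'clock': np.float64(3.95), 'joints': array([-0.087,  0.552,  1.536, -0.   ,  1.053,  0.417]), 'tool_pos': array([0.628, 0.057, 0.233]), 'tcp_rot': array([3.141, 0.   , 1.067]), 'wrist_force': array([ 0.365, -0.283, -0.237]), 'grip_width': np.float64(0.028)}
```

View pics/w2.png

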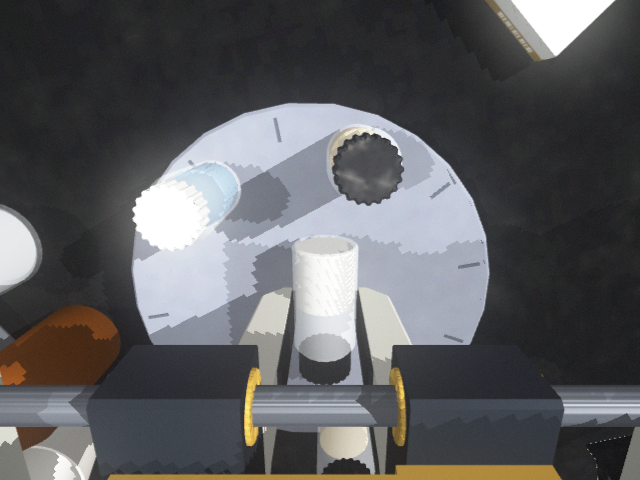

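The jaws closed to 28 mm, so the vial is held. Both visible standing vials are upright. Next I'll lift, then carry to above the reader.

>>> apply_moves(targets=[{"xyz":[0,0,-0.8],"spin":0},{"xyz":[0,0,-2.5],"spin":0},{"xyz":[0,0,-5],"spin":0},{"xyz":[0,0,-8],"spin":0},{"xyz":[0,0,-11],"spin":0},{"xyz":[0,0,-14],"spin":0},{"xyz":[0,0,-15.5],"spin":0},{"xyz":[-0.3,-1.5,-15.5],"spin":-0.04},{"xyz":[-0.9,-4.5,-15.5],"spin":-0.12},{"xyz":[-1.6,-8,-15.5],"spin":-0.22},{"xyz":[-2.4,-11.5,-15.5],"spin":-0.32},{"xyz":[-3.1,-15,-15.5],"spin":-0.42},{"xyz":[-3.8,-18.5,-15.5],"spin":-0.52},{"xyz":[-4.4,-21.3,-15.5],"spin":-0.58},{"xyz":[-4.6,-22.5,-15.5],"spin":-0.6},{"xyz":[-4.6,-22.5,-15.5],"spin":-0.6},{"xyz":[-4.6,-22.5,-15.5],"spin":-0.6}], squeeze=20)

```text
clock: 6.08
tool_pos: [0.4097, 0.1247, 0.388]
tcp_rot: [3.141, 0.0, 1.666]
wrist_force: [-0.2, 0.4, 0.2]
grip_width: 0.0273
```

Run:
```python
from h import *
snap('wrist','w3');snap('side','s3');o=get_obs();print({k:np.round(o[k],4) for k in('clock','joints','tool_pos','tcp_rot','wrist_force','grip_width')})
```

```text
{'clock': np.float64(6.175), 'joints': array([ 3.3800e-02,  4.9100e-02,  1.8310e+00, -1.0000e-04,  1.2613e+00,
       -6.1300e-02]), 'tool_pos': array([0.4097, 0.1247, 0.3877]), 'tcp_rot': array([3.1414e+00, 1.0000e-04, 1.6658e+00]), 'wrist_force': array([ 0.5443, -0.7404,  0.2411]), 'grip_width': np.float64(0.0273)}
```

View pics/w3.png

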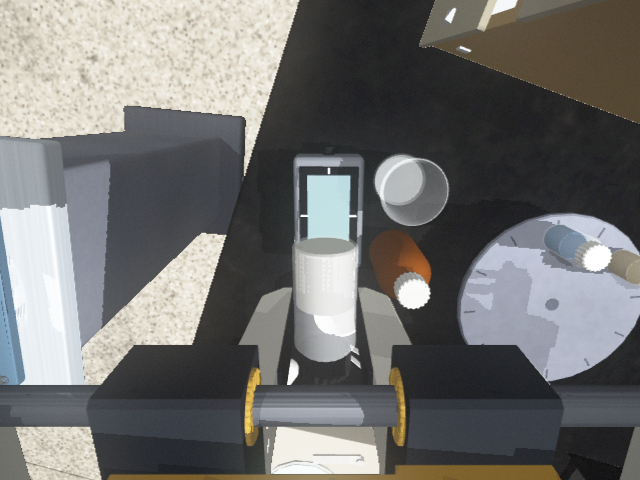

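View pics/s3.png

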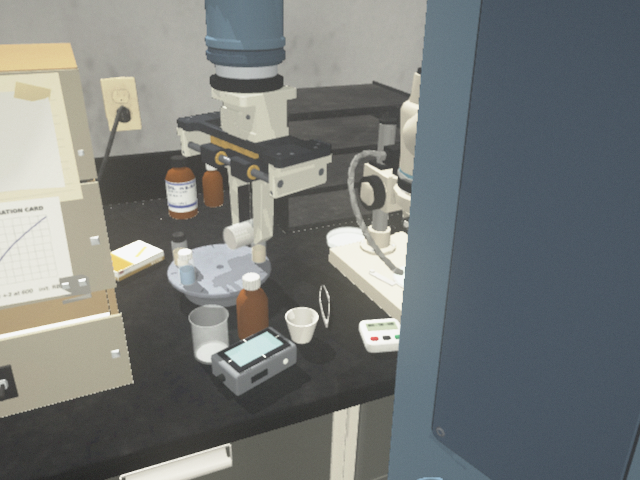

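The wrist view shows the vial's bottom end at (326,247) and the window ticks at about (303,215), (354,215) and (329,171). The side view shows the vial held, and the bottle, beaker and crucible standing in place. Now I'll measure the vial tilt in the grip from depth, and the window from a crop.

Run:
```python
from h import *
a=cv2.imread('pics/w3.png');cv2.imwrite('pics/c3.png',cv2.resize(a[145:265,280:380],None,fx=5,fy=5,interpolation=cv2.INTER_CUBIC))
for tag,tcp,yaw in [('w2',(.6281,.0566,.2328),1.067),('w3',(.4097,.1247,.3878),1.6658)]:
    z=load(tag);v,u=np.mgrid[236:384,290:362];K,T,d=z['K'],z['T'],z['d']
    pc=(np.linalg.inv(K)@np.stack([u.ravel(),v.ravel(),np.ones(u.size)]))*d[v,u].ravel();pc=(T[:3,:3]@pc).T+T[:3,3]-tcp
    c,s=np.cos(yaw),np.sin(yaw);t=np.stack([pc@[c,s,0],pc@[s,-c,0],-pc[:,2]],1)  # tool frame
    k=(abs(t[:,1])<.016)&(t[:,2]>.155)&(t[:,2]<.185)&(abs(t[:,0])<.045);t=t[k]
    print(tag,len(t),'x',np.percentile(t[:,0],[.5,99.5]),'y',np.percentile(t[:,1],[1,99]))
    for x in np.arange(-.03,.036,.005):
        m=abs(t[:,0]-x)<.0025
        if m.sum()>5:
            q=t[m];r=q[q[:,2]<np.percentile(q[:,2],30)];print(round(x,3),m.sum(),'top z %.4f ymid %.4f'%(np.percentile(q[:,2],5),(q[:,1].min()+q[:,1].max())/2))
```

```text
w2 9084 x [-0.03024326  0.03124301] y [-0.01486581  0.01316456]
-0.03 294 top z 0.1670 ymid -0.0012
-0.025 507 top z 0.1667 ymid -0.0012
-0.02 399 top z 0.1666 ymid -0.0012
-0.015 481 top z 0.1646 ymid -0.0012
-0.01 663 top z 0.1643 ymid -0.0012
-0.005 733 top z 0.1616 ymid -0.0012
0.0 749 top z 0.1631 ymid -0.0012
0.005 902 top z 0.1616 ymid -0.0006
0.01 737 top z 0.1642 ymid 0.0002
0.015 720 top z 0.1642 ymid -0.0014
0.02 736 top z 0.1641 ymid -0.0011
0.025 769 top z 0.1641 ymid -0.0012
0.03 1394 top z 0.1645 ymid -0.0012
w3 9076 x [-0.02931934  0.03218603] y [-0.01522746  0.01278683]
-0.03 200 top z 0.1667 ymid -0.0016
-0.025 502 top z 0.1664 ymid -0.0016
-0.02 468 top z 0.1665 ymid -0.0015
-0.015 390 top z 0.1644 ymid -0.0016
-0.01 646 top z 0.1641 ymid -0.0016
-0.005 724 top z 0.1609 ymid -0.0016
0.0 750 top z 0.1619 ymid -0.0016
0.005 875 top z 0.1611 ymid -0.0012
0.01 759 top z 0.1639 ymid -0.0004
0.015 721 top z 0.1641 ymid -0.0016
0.02 734 top z 0.1640 ymid -0.0015
0.025 757 top z 0.1639 ymid -0.0016
0.03 1549 top z 0.1643 ymid -0.0016
```

View pics/c3.png

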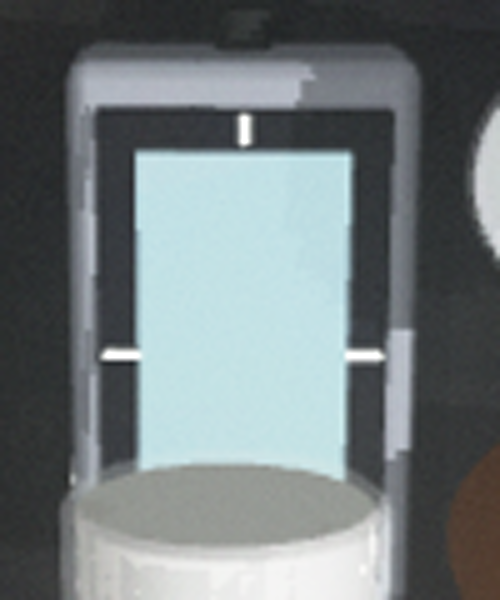

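Run:
```python
from h import *
z=load('w3');P=lambda x,y:ray(z,280+x/5,145+y/5,.036)
L,R,F=P(120,354),P(366,355),P(244,129);A,B=P(134,151),P(353,151);D,E=P(138,460),P(346,460)
c=(L+R)/2;ang=lambda d:np.degrees(np.arctan2(d[1],d[0]))
print('c',c,'width A-B',np.linalg.norm(A-B),'half len',np.linalg.norm((A+B)/2-c),'ang',ang(F-c),ang(R-L)+90,ang(A-D),ang(B-E),ang((A+B)/2-c))
t=np.array([.4097,.1247]);yaw=1.6658;r=(c[:2]-t);cc,s=np.cos(yaw),np.sin(yaw);print('tool x,y of window',r@[cc,s],r@[s,-cc])
print('depth check',[dep(z,280+x/5,145+y/5).round(4) for x,y in[(200,250),(240,354),(120,300)]])
```

```text
c [0.41174143 0.12512824 0.036     ] width A-B 0.03655735423817165 half len 0.03496507777481649 ang 95.38113272524649 95.19466406995213 95.42082460031962 95.27571965112634 95.48945495202501
tool x,y of window 0.00023266041496725496 0.0020728473259719756
depth check [array([0.4027, 0.1427, 0.0368]), array([0.4112, 0.1256, 0.0376]), array([0.3899, 0.1329, 0.0369])]
```

>>> apply_moves(targets=[{"xyz":[-0.1,0.3,1],"spin":0},{"xyz":[-0.1,0.3,3],"spin":0},{"xyz":[-0.1,0.3,5.5],"spin":0},{"xyz":[-0.1,0.3,8],"spin":0},{"xyz":[-0.1,0.3,10],"spin":0},{"xyz":[-0.1,0.3,11],"spin":0},{"xyz":[-0.1,0.3,11.5],"spin":0},{"xyz":[-0.1,0.3,11.5],"spin":0},{"xyz":[-0.1,0.3,11.5],"spin":0}])

```text
clock: 7.3
tool_pos: [0.4122, 0.1243, 0.2733]
tcp_rot: [3.14, 0.0, 1.667]
wrist_force: [-0.1, 0.5, -0.2]
grip_width: 0.0269
```

Run:
```python
from h import *
snap('wrist','w4');snap('side','s4');snap('top','t4');o=get_obs();print({k:np.round(o[k],4) for k in('clock','tool_pos','tcp_rot','wrist_force','grip_width')})
a=cv2.imread('pics/w4.png')[60:300,200:440];b=cv2.imread('pics/s4.png')[200:400,170:330]
cv2.imwrite('pics/c4.png',np.hstack([cv2.resize(a,(480,480),interpolation=2),cv2.resize(b,(320,400),interpolation=2)[:400]]) if 0 else np.hstack([cv2.resize(a,(480,480),interpolation=2),np.vstack([cv2.resize(b,(320,400),interpolation=2),np.zeros((80,320,3),np.uint8)])]))
```

```text
{'clock': np.float64(7.45), 'tool_pos': array([0.412 , 0.1243, 0.2733]), 'tcp_rot': array([3.1404e+00, 1.0000e-04, 1.6669e+00]), 'wrist_force': array([ 0.6711, -0.0616,  0.5002]), 'grip_width': np.float64(0.0273)}
```

View pics/c4.png

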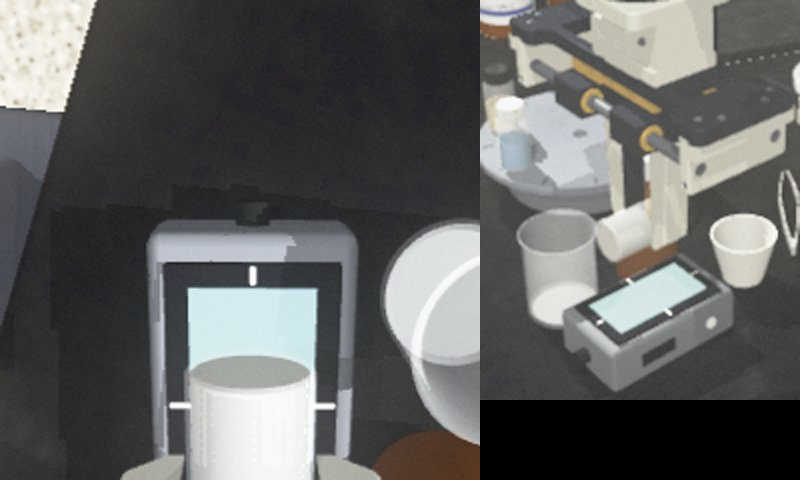

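Run:
```python
from h import *
z=load('w4');t=np.array([.4121,.1243,0]);yaw=1.6667;c,s=np.cos(yaw),np.sin(yaw);ax=np.array([c,s,0]);ay=np.array([s,-c,0])
P=lambda x,y,h=.036:ray(z,200+x/2,60+y/2,h)
f=lambda n,p:print(n,p.round(4),'tool x %.4f y %.4f'%((p-t)@ax,(p-t)@ay))
f('tick mid',(P(169,405.5)+P(335,406))/2);f('far tick',P(252.3,275));f('far edge',(P(187.5,289)+P(318,289))/2)
v,u=np.mgrid[236:384,285:367];K,T,d=z['K'],z['T'],z['d']
pc=(np.linalg.inv(K)@np.stack([u.ravel(),v.ravel(),np.ones(u.size)]))*d[v,u].ravel();pc=(T[:3,:3]@pc).T+T[:3,3]-t
q=np.stack([pc@ax,pc@ay,pc[:,2]-.2733],1);q=q[(abs(q[:,1])<.018)&(abs(q[:,2]+.17)<.015)&(abs(q[:,0])<.045)]
print(np.percentile(q[:,0],[.3,99.7]),np.percentile(q[:,1],[.5,99.5]),[round(np.percentile(q[abs(q[:,0]-x)<.004][:,2],95),4) for x in(-.025,-.02,-.01,.01,.02,.026)])
```

```text
tick mid [0.4115 0.1249 0.036 ] tool x 0.0007 y -0.0005
far tick [0.4078 0.1636 0.036 ] tool x 0.0395 y -0.0005
far edge [0.4083 0.1597 0.036 ] tool x 0.0356 y -0.0004
[-0.02958191  0.03217913] [-0.01713003  0.01556998] [np.float64(-0.1666), np.float64(-0.1663), np.float64(-0.1642), np.float64(-0.1596), np.float64(-0.1642), np.float64(-0.164)]
```

The window's ticks sit 0.7 mm (tool y) and -0.6 mm (tool x) from the vial's centre as seen by the same camera, and the axes are parallel. Now the final descent.

>>> apply_moves(targets=[{"xyz":[-0.05,0.07,0.8],"spin":0},{"xyz":[-0.05,0.07,1.8],"spin":0},{"xyz":[-0.05,0.07,2.7],"spin":0},{"xyz":[-0.05,0.07,3.2],"spin":0},{"xyz":[-0.05,0.07,3.45],"spin":0},{"xyz":[-0.05,0.07,3.45],"spin":0},{"xyz":[-0.05,0.07,3.45],"spin":0},{"xyz":[-0.05,0.07,3.45],"spin":0},{"xyz":[-0.05,0.07,3.45],"spin":0},{"xyz":[-0.05,0.07,3.45],"spin":0}])

```text
clock: 8.7
tool_pos: [0.4126, 0.1238, 0.2383]
tcp_rot: [3.141, 0.0, 1.667]
wrist_force: [-0.3, 0.4, -0.0]
grip_width: 0.0269
```

Run:
```python
from h import *
snap('wrist','w5');snap('side','s5');o=get_obs();print({k:np.round(o[k],4) for k in('clock','tool_pos','tcp_rot','joint_vel','wrist_force','grip_width')})
a=cv2.imread('pics/w5.png')[80:320,200:440];b=cv2.imread('pics/s5.png')[220:400,160:340]
cv2.imwrite('pics/c5.png',np.hstack([cv2.resize(a,(400,400),interpolation=2),cv2.resize(b,(400,400),interpolation=2)]))
z=load('w5');t=np.r_[o['tool_pos'][:2],0];yaw=o['tcp_rot'][2];c,s=np.cos(yaw),np.sin(yaw);ax=np.array([c,s,0]);ay=np.array([s,-c,0])
v,u=np.mgrid[236:384,285:367];K,T,d=z['K'],z['T'],z['d']
pc=(np.linalg.inv(K)@np.stack([u.ravel(),v.ravel(),np.ones(u.size)]))*d[v,u].ravel();pc=(T[:3,:3]@pc).T+T[:3,3]-t
q=np.stack([pc@ax,pc@ay,pc[:,2]],1);q=q[(abs(q[:,1])<.015)&(abs(q[:,2]-.07)<.012)&(abs(q[:,0])<.045)]
print(np.percentile(q[:,0],[.3,99.7]),[round(np.percentile(q[abs(q[:,0]-x)<.004][:,2],95),4) for x in(-.025,-.02,-.01,.02,.026)])
```

```text
{'clock': np.float64(8.8), 'tool_pos': array([0.4126, 0.1238, 0.2383]), 'tcp_rot': array([3.1415, 0.    , 1.6668]), 'joint_vel': array([ 0.0002,  0.0008, -0.0016, -0.    , -0.0005, -0.    ]), 'wrist_force': array([ 0.0853,  0.5008, -0.0297]), 'grip_width': np.float64(0.0271)}
[-0.02942274  0.03220543] [np.float64(0.0717), np.float64(0.0719), np.float64(0.0741), np.float64(0.0742), np.float64(0.0742)]
```

View pics/c5.png

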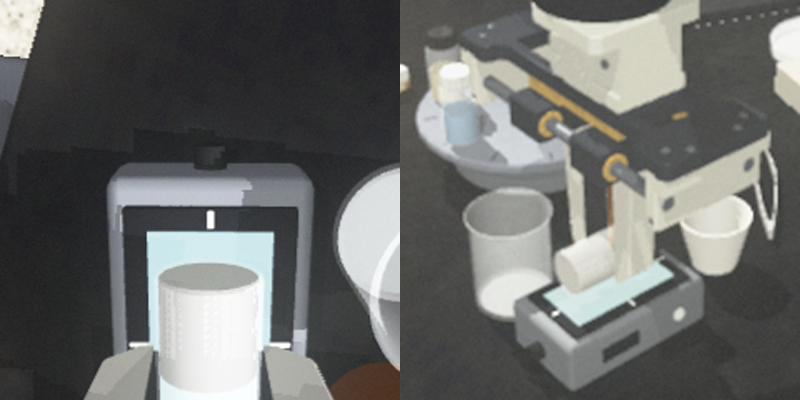

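The vial is centred: its middle is at column 209.5 against the window's 210.5 in the crop. It is level, with a top height of 0.074 m, which leaves about 10 mm of clearance. The bottle's base is hidden by the gripper, but nothing appears disturbed. I'll hand in now.

```bash
python3 -c "
from workcell import ticket;print(ticket.sign_off())"
```

```text
the job is handed in; nothing more can be done
None
```

I gripped the lying vial across its middle, lifted it off the turntable, and carried it high over the bottle, beaker and crucible. It is now held level over the reader window, and I signed the job off at 8.8 s on the clock.

**Last checks:**
- **Position:** the vial is within about 1 mm of the window's centre and parallel to its length to within about 0.3°.
- **Height:** the vial's top is at 0.074 m at both ends of the body, so its underside is about 10 mm above the glass.
- **Stillness:** joint speeds are near zero, the wrist force is under 1 N, and the jaws have stopped at 27 mm on the 28 mm body.
- **Other objects:** the beaker and crucible stand undisturbed, and the two standing vials in the last view are upright. In that view the gripper hides the third standing vial and most of the bottle. The bottle was upright when last clearly seen, in the view before the descent. I last saw the third vial upright before the lift.

**Disagreement:** the top and wrist cameras placed the window about 2 mm apart in x. I used the wrist camera's close-up view of the vial and window together.

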